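# Turn the blank in the pedal-ejector jig

## Robot

A 6-joint arm with a two-finger parallel gripper is mounted at the origin on a cart in front of the work surface, level with it; the furniture and walls round the work are solid. World frame = base frame: x ahead of the robot, y to its left, z up, the work surface at z = 0. Lengths are in m, angles in rad, forces in N, time in s.
With the tool pointing down it reaches from about 0.425 to 0.95 m from the base axis. Payload 3.5 kg.
Tool frame: the origin (TCP) lies midway between the tips of the shut fingers; the grasp point (between the pads) lies 19 mm behind it; z points along the fingers, y is the line along which they close (so a half turn about z gives the same grasp; the last joint's range is limited). The gripper opens to 85 mm and grips with 20 to 120 N. Pads are 22 mm wide; open, the fingers measure 114 mm over their backs; the gripper's body (76 mm by 85 mm) begins 54 mm behind the grasp point. The pads swing forward as they close: fully open they stand 13 mm farther back than shut.
Start: joints at [1.107, 0.286, 1.577, -0, 1.279, -0.15], TCP at [0.208, 0.642, 0.192] pointing down, gripper open.
Joint ranges: [-2.77, 2.77], [-0.9, 2.22], [0.21, 2.48], [-1.53, 4.67], [0.24, 2.81], [-2.84, 2.84]. Speed limits (rad/s): [2.79, 2.79, 3.14, 3.14, 3.14, 3.14].

## Interface

Orientations are given as a unit quaternion [x, y, z, w].
In Python, from plant import ctrl gives the robot as it stands.
- The arm moves only by the tool send_rows, never from a script. Its argument "series" is a list that holds one entry, the list of rows, each a list of 7 numbers: the shift along the tool's x, y, z in cm, then the turn, a rotation vector about the tool's x, y, z in rad, then the opening, from -1 (shut) to 1 (fully open). In form: [[[x, y, z, rx, ry, rz, jaw], ...]]. A call has 1 to 10 rows; each row shifts and turns the commanded pose from where the row before left it, along the tool's axes as they then stand; what a row does not reach is not made up. A row lasts 1/8 s, in which the tool goes at most 62.5 mm and 10.7 degrees, less where a joint would pass 70% of its speed; a pose out of reach is approached as far as the arm can. A call is refused whole if a number of a shift passes 6.25 or a number of a turn 0.188, either way. A call with a gripper value outside its range is refused whole. The fingers move at their own pace and stop on an object; "force" is the grip in N (left out, the last holds). Time passes only in rows, so rows that do not move let the fingers close. It gives the time, the measured TCP pose, the force, the opening and the grip force at its end, in the units of the state.
- ctrl.get_state(): the state, without advancing time (a new reading comes with each control period).
- ctrl.read_camera(name): name is "side" or "top"; returns a dict with "img" (400x640x3 uint8, red, green, blue), "fx", "fy", "cx", "cy" (pixels), "R" (3x3) and "t" (3): a world point X has camera coordinates R X + t. Camera axes: x right, y down, z forward; pixel columns grow to the right and rows downward; lengths in m; the calibration is good to about 2 mm. A picture is of the moment at which its call begins. There is no depth.
- ctrl.sign_off(): hands the job in; it is judged then, once.
The state is a dict: "time": time; "qpos": joint angles; "dq": joint speeds; "joint_efforts": joint torques, N m; "eef_pos": TCP position; "tcp_rot": TCP orientation; "contact_force": force on the tool from outside, world axes, zero at the start; "wrist_torque": the same for the moment, N m; "opening": opening from 0.0 (shut) to 1.0 (fully open); "finger_force": force on a finger pad.
Only numpy, scipy, OpenCV 4.12 (cv2) and the standard library are available. Lean on these libraries where they do the work, as an engineer would, in place of code of your own. Each camera call takes 0.05 s, during which the arm holds its last target. There are 200 camera calls.

## Task

One of the two pedal jigs on the bench holds a wooden blank with its tenon at the open mouth; the other jig is empty. Press the loaded jig's pedal all the way down to its stop so that it kicks the blank part-way out and let it come up again, then draw the blank right out, turn it end for end and slide it back into the same jig, tenon first, pushing it fully home against the back stop. Do not work the empty jig's pedal, and leave the other things on the bench where they lie.

Things in the scene. Friction and masses are not known exactly. Their poses are not given: they have to be found in the camera images.
- blank: dark wooden blank lying flat: body 96 x 44 x 22 mm (x, y, z), at its -x end a centred stub tenon 24 long, 24 wide, 12 thick; 120 mm over all, about 100 g. Origin: middle of the 120 mm, on the underside; x from tenon to plain end. At the start home in a jig, axes as the jig's, at x = -14 mm of it, tenon 4 mm out of the mouth; once ejected about 72 mm out
- blank_tenon_end (a point): centre of the end face of the blank's tenon
- blank_plain_end (a point): centre of the end face of the blank's plain end; home and turned, this face stands 4 mm out of the mouth
- jig_1: one of two like drilling jigs fixed to the bench, 210 mm long; they stand left and right, either way round, and one holds the blank. x from the open mouth (x = -70 mm, nearest the robot) to the back, z up; origin on the bench top. A straight channel along x, centred on y = 0, leads to fixed stops at x = 46 mm; a grey case 54 mm high fills x 62 to 140 mm. The pedal lies along the right (-y) side
- jig_1_mouth (a point): centre of jig_1's channel mouth, 17 mm above the bench. Channel: plywood floor 6 mm above the bench, 50 mm wide, 28 mm high, flared to 66 mm at the mouth; aluminium walls, outer faces at y = +-38 mm. Two steel lips roof it (tops 39 mm above the bench) with a 30 mm slot between them: the blank shows through but cannot be lifted out
- jig_2: the other jig, alike in every way (see jig_1)
- jig_1_pedal (a joint): pedal of jig_1; 0 = up, 0.36 rad = down on its stop. Hinge along y at x = 100, z = 30 mm of the jig. Spring return: about 3 N at the tread to start, 9 N at the stop. It drives a 12 mm square pusher out of the channel's back, 68 mm at the stop, in proportion; the pusher goes back with the pedal, the blank stays out
- jig_1_tread (a point): top centre of the rubber tread (42 x 40 mm) of jig_1's pedal, at x = -20, y = -75 mm of the jig; 81 mm above the bench when up, tilted 0.34 rad (front edge high); at the stop about 35 mm above the bench, level and 10 mm nearer the robot
- jig_2_pedal (a joint): pedal of jig_2, as jig_1's
- jig_2_tread (a point): top centre of the tread of jig_2's pedal, as jig_1's
- tape_measure: bystander: tape measure, 36 x 80 x 66 mm, standing between the jigs; origin under its centre
- stone_chip: bystander: white stone chip, 35 x 56 x 22 mm, between the jigs; origin under its centre
- sanding_block: bystander: brown sanding block, 64 x 114 x 30 mm, at the left; origin under its centre. The bench between the robot and the jigs is clear (x 0.36 to 0.50 m, y -0.25 to 0.25 m)
There are look-alikes about, which are no part of the job. Leave any turquoise look-alike of the blank alone.

How it is judged:
By the outcome, as a careful person would: the job done as asked, in the order asked, and still so for the second after the job is handed in, with the robot touching nothing.
It also fails if it takes over 72 s, if anything falls off the work surface, if the arm or the gripper's body presses on something with over 40 N, if the wrist force passes 120 N, or if a joint passes its speed limit or range.

## Working session

There is one attempt and no reset: what is moved stays moved. The work goes in short steps, Python scripts to look and compute and a tool call to move; the robot and the scene stay as the last step left them, time stands still between calls to the robot, and variables do not carry over. Pictures are saved under pics/ and viewed, at most 10 in all, crops included, and the job is handed in when it is done.

Besides the shell and the picture viewer there is one more tool, called after "Call:" as name(argument=value, ...) on one line, values as JSON. send_rows: Moves the arm, as the interface text tells. Its arguments: {"type":"object","properties":{"series":{"type":"array"},"force":{"type":"number"}},"required":["series"]}

```bash
ls; mkdir -p pics; cat > h.py <<'E'
import numpy as np, cv2
from plant import ctrl
def snap(n,f=None):
    c=ctrl.read_camera(n)
    if f: cv2.imwrite('pics/'+f,c['img'][:,:,::-1])
    return c
def ray(c,u,v,z):
    R=np.array(c['R']);t=np.array(c['t'])
    d=R.T@np.array([(u-c['cx'])/c['fx'],(v-c['cy'])/c['fy'],1]); o=-R.T@t
    return o+d*(z-o[2])/d[2]
def proj(c,X):
    p=np.array(c['R'])@np.array(X)+np.array(c['t'])
    return np.array([c['fx']*p[0]/p[2]+c['cx'],c['fy']*p[1]/p[2]+c['cy']])
E
python3 - <<'E'
from h import *
for n in('top','side'):
    c=snap(n,n+'0.png'); print(n,c['fx'],c['cx'],c['cy'],np.round(-np.array(c['R']).T@c['t'],3),np.round(c['R'],2).tolist())
print(ctrl.get_state())
E
```

```text
pics
top 365.6503673151248 322.82939580098986 196.94166297723672 [0.517 0.091 0.931] [[0.01, -1.0, 0.01], [-1.0, -0.01, -0.07], [0.07, -0.01, -1.0]]
side 465.2334611424652 320.56402350779643 191.54451313841477 [ 0.289 -0.814  0.866] [[0.95, -0.3, -0.0], [-0.2, -0.61, -0.77], [0.23, 0.73, -0.64]]
{'time': 0.1, 'qpos': array([ 1.10700508e+00,  2.87118505e-01,  1.57807142e+00, -3.00657615e-05,
        1.27859737e+00, -1.50007643e-01]), 'dq': array([ 8.38819622e-04, -7.22160857e-04, -4.66197178e-03, -2.60357473e-04,
       -9.56899161e-05,  7.54430951e-04]), 'joint_efforts': array([ 1.67885384e-03, -4.07295907e+01, -2.93699223e+01, -1.05430379e-04,
        3.43066429e-03,  3.53285252e-06]), 'eef_pos': array([0.20801476, 0.64141606, 0.19073587]), 'tcp_rot': array([ 1.56244559e-01,  9.87717790e-01, -1.05039234e-03, -3.17785839e-04]), 'contact_force': array([-0.2152487 ,  0.17387295,  0.08585999]), 'wrist_torque': array([-0.02387605,  0.02604904,  0.00622931]), 'finger_force': 0.0, 'opening': 0.9989970859240449}
```

View pics/top0.png

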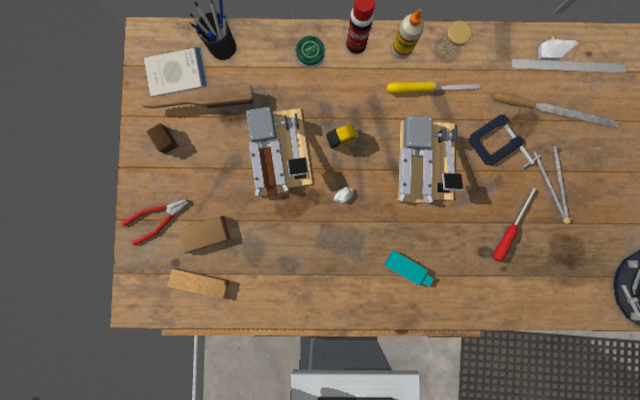

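View pics/side0.png

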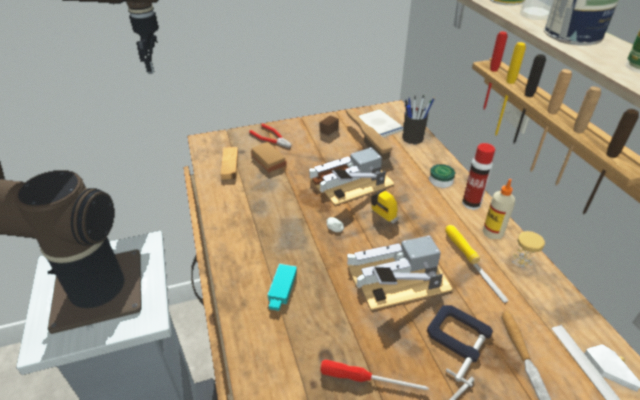

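The left jig (top view, about (268,150)) shows the dark blank in its slot. The right jig at (418,160) shows plywood, so it is empty. The turquoise look-alike lies at (408,268). Next I'll measure the left jig in a zoomed crop.

```bash
python3 - <<'E'
from h import *
a=cv2.imread('pics/top0.png')[95:205,235:325]; b=cv2.imread('pics/side0.png')[135:215,295:405]
A=cv2.resize(a,None,fx=5,fy=5,interpolation=cv2.INTER_CUBIC);A=cv2.copyMakeBorder(A,0,0,0,0,0)
cv2.imwrite('pics/z0.png',A); cv2.imwrite('pics/z1.png',cv2.resize(b,None,fx=7,fy=7,interpolation=cv2.INTER_CUBIC))
E
```

```text
(no output)
```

View pics/z0.png

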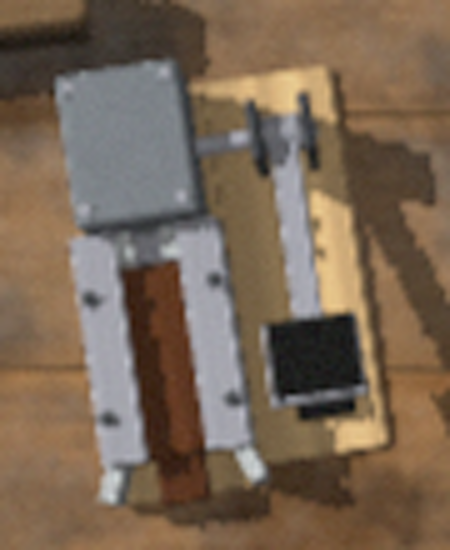

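The crop shows the jig yawed slightly. The lips' outer edges run (70,240)-(103,468) and (218,225)-(252,443), the case top corners are (55,75),(180,60),(205,215),(78,232), and the tread centre is near (315,358).

```bash
cat > jig.py <<'E'
from h import *
c=snap('top')
P=lambda U,V,z: ray(c,U/5+234.6,V/5+94.6,z)[:2]
L=[P(70,240,.039),P(103,468,.039)];R=[P(218,225,.039),P(252,443,.039)]
C=[P(55,75,.054),P(180,60,.054),P(205,215,.054),P(78,232,.054)]
T=P(315,358,.081)
ang=lambda a,b: np.arctan2(a[1]-b[1],a[0]-b[0])
print('angs',ang(L[0],L[1]),ang(R[0],R[1]),ang(C[0],C[3]),ang(C[1],C[2]))
m=c['img'][95:205,235:325].astype(int)
# blank mask
hsv=cv2.cvtColor(c['img'],cv2.COLOR_RGB2HSV)
mk=(m[...,0]>m[...,2]*2.2)&(m[...,0]<125)&(m[...,0]-m[...,1]>25)
mk=mk.astype(np.uint8);mk[:50]=0;mk[:,:20]=0;mk[:,48:]=0
n,l,s,ce=cv2.connectedComponentsWithStats(mk);k=1+s[1:,4].argmax();v,u=np.nonzero(l==k)
q=np.array([ray(c,x+235,y+95,.028)[:2] for x,y in zip(u,v)]);mu=q.mean(0)
w,V=np.linalg.eigh(np.cov((q-mu).T));d=V[:,1]*np.sign(V[0,1]);print('blank',mu,np.arctan2(d[1],d[0]),len(q))
# black tread
bk=(m.max(2)<40).astype(np.uint8);bk[:55]=0;bk[80:]=0;bk[:,:50]=0;bk[:,75:]=0
v,u=np.nonzero(bk);T2=ray(c,u.mean()+235,v.mean()+95,.081)[:2];print('tread mask',T2,len(u),u.mean(),v.mean(),'click',T)
th=np.mean([ang(L[0],L[1]),ang(R[0],R[1]),ang(C[0],C[3]),ang(C[1],C[2])])
e=np.array([np.cos(th),np.sin(th)]);n_=np.array([-e[1],e[0]])
cc=np.mean(C,0);print('th',th,'case centre',cc,'size',[np.linalg.norm(C[i]-C[i-1]) for i in range(4)])
o=cc-0.101*e;print('origin from case',o)
for nm,pts in(('L',L),('R',R),('C',C),('T',[T,T2]),('b',[mu])):
    print(nm,[np.round([(p-o)@e*1e3,(p-o)@n_*1e3],1).tolist() for p in pts])
E
python3 jig.py
```

```text
angs 0.16346506042089823 0.1684147813155318 0.16480026983048857 0.17396443368312403
blank [0.64857832 0.21730011] 0.150338622389695 337
tread mask [0.6533537  0.14409145] 223 62.48430493273543 70.62331838565022 click [0.65199162 0.14380357]
th 0.16766113631251067 case centre [0.76019446 0.23717643] size [np.float64(0.0788057123520124), np.float64(0.06143742782828463), np.float64(0.07806436098671414), np.float64(0.06213284080084077)]
origin from case [0.6606107  0.22032188]
L [[63.0, 37.8], [-51.5, 38.3]]
R [[58.9, -35.5], [-50.9, -35.6]]
C [[141.3, 30.8], [139.1, -30.6], [61.1, -31.1], [62.5, 31.0]]
T [[-21.3, -74.0], [-19.9, -74.0]]
b [[-12.4, -1.0]]
```

View pics/z1.png

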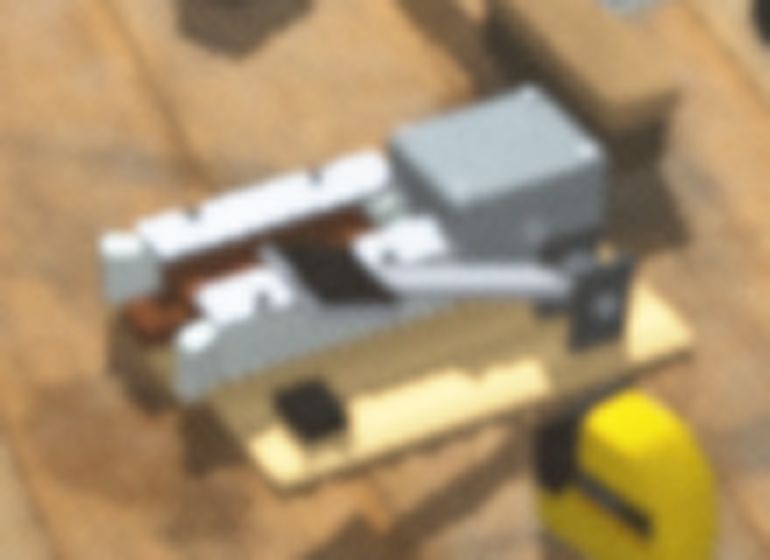

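Jig origin is about (0.6605, 0.221) with yaw 0.166. The tread falls at (-20,-74), the lips are 38 mm either side, and the case is 78 mm long, all matching the sizes given. Now I'll move above the tread, aligned with the jig and with the fingers shut.

```bash
cat > d.py <<'E'
# usage: d.py jx jy z (mm, jig frame) -> delta in tool axes (cm)
import sys
from h import *
from scipy.spatial.transform import Rotation as Ro
O=np.array([.6605,.221,0]);J=Ro.from_euler('z',.166)
s=ctrl.get_state();T=Ro.from_quat(s['tcp_rot'])
p=J.inv().apply(s['eef_pos']-O)*1e3
print('t',round(s['time'],2),'jig pos',p.round(1),'open',round(s['opening'],3),'F',s['contact_force'].round(1),'ff',round(float(s['finger_force']),1),'j6',s['qpos'][[0,5]].round(2))
print('tool rot rel jig',[x.round(3).tolist() for x in (J.inv()*T).as_matrix().T[:3]])
if len(sys.argv)>3:
    g=np.array(list(map(float,sys.argv[1:4])));print('delta cm',(T.inv().apply(J.apply(g-p))/10).round(2))
E
echo ok
```

```text
ok
```

Call:
send_rows(series=[[[0,0,0,0,0,-0.16,-1],[0,0,0,0,0,-0.16,-1],[0,0,0,0,0,-0.16,-1],[-2.5,-4,0,0,0,0,-1],[-2.5,-4,0,0,0,0,-1],[-2.5,-4,0,0,0,0,-1],[-2.5,-4,0,0,0,0,-1],[-2.5,-4,0,0,0,0,-1],[-2.5,-4,0,0,0,0,-1],[-2.5,-4,0,0,0,0,-1]]])

```text
time: 1.4
eef_pos: [0.4279, 0.3935, 0.1917]
tcp_rot: [-0.083, 0.997, -0.0, -0.0]
contact_force: [-0.1, 0.5, -0.3]
opening: -0.003
finger_force: 0.0
```

```bash
python3 d.py -20 -75 110
```

```text
t 1.4 jig pos [-200.9  208.5  191.7] open -0.003 F [-0.1  0.5 -0.3] ff 0.0 j6 [ 0.57 -1.17]
tool rot rel jig [[-1.0, -0.0, 0.0], [-0.0, 1.0, -0.0], [-0.0, -0.0, -1.0]]
delta cm [-18.09 -28.36   8.17]
```

Call:
send_rows(series=[[[-2.6,-4,0,0,0,0,-1],[-2.6,-4,0,0,0,0,-1],[-2.6,-4,0,0,0,0,-1],[-2.6,-4,0,0,0,0,-1],[-2.6,-4,0,0,0,0,-1],[-2.6,-4,0,0,0,0,-1],[-2.4,-4,2,0,0,0,-1],[0,0,4,0,0,0,-1],[0,0,0,0,0,0,-1],[0,0,0,0,0,0,-1]]])

```text
time: 2.65
eef_pos: [0.6513, 0.1489, 0.133]
tcp_rot: [-0.083, 0.997, 0.0, 0.0]
contact_force: [-0.4, -0.6, 1.8]
opening: 0.003
finger_force: 0.0
```

```bash
python3 d.py -20 -75 90; python3 - <<'E'
from h import *
c=snap('side'); cv2.imwrite('pics/s1.png',cv2.resize(c['img'][60:240,260:460,::-1],None,fx=3.3,fy=3.3,interpolation=cv2.INTER_CUBIC))
E
```

```text
t 2.65 jig pos [-21.  -69.5 133. ] open 0.003 F [-0.4 -0.6  1.8] ff 0.0 j6 [ 0.07 -1.66]
tool rot rel jig [[-1.0, -0.001, -0.001], [-0.001, 1.0, -0.0], [0.001, -0.0, -1.0]]
delta cm [-0.1  -0.55  4.3 ]
```

View pics/s1.png

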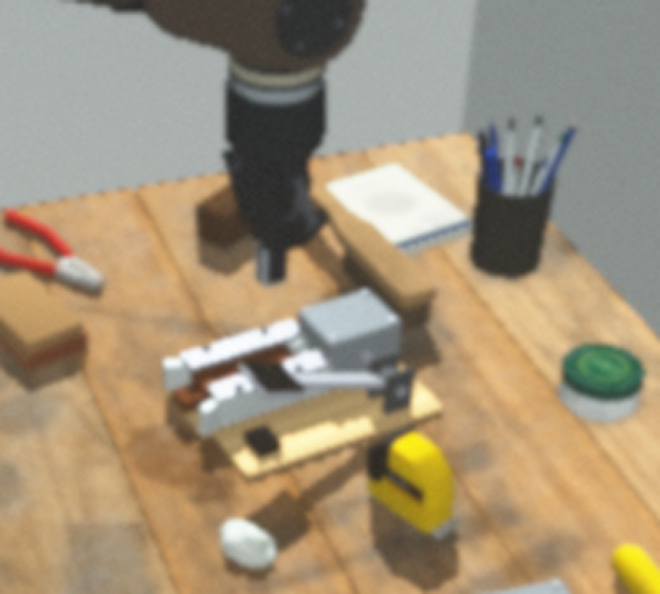

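The side crop shows the shut fingertips at (270,280), directly above the tread at (275,375). Both jigs and the bystanders are undisturbed. Now descend and press along the tread's arc.

Call:
send_rows(series=[[[0,-0.5,2,0,0,0,-1],[0,0,2.3,0,0,0,-1],[0,0,1,0,0,0,-1],[0.2,0,1,0,0,0,-1],[0.2,0,1,0,0,0,-1],[0.2,0,1,0,0,0,-1],[0.2,0,1,0,0,0,-1],[0,0,0,0,0,0,-1]]])

```text
time: 3.7
eef_pos: [0.644, 0.1422, 0.0388]
tcp_rot: [-0.083, 0.997, -0.0, -0.0]
contact_force: [-0.7, 1.0, 3.2]
opening: 0.001
finger_force: 1.3
```

```bash
python3 d.py -30 -75 35; python3 -c "
from h import *
c=snap('side');print(proj(c,[.6513,.1489,.133]))"
```

```text
t 3.7 jig pos [-29.3 -75.   38.8] open 0.001 F [-0.7  1.   3.2] ff 1.3 j6 [ 0.06 -1.67]
tool rot rel jig [[-1.0, -0.0, 0.0], [-0.0, 1.0, -0.0], [-0.0, -0.0, -1.0]]
delta cm [ 0.07 -0.    0.38]
[342.17816818 157.10294863]
```

```bash
python3 - <<'E'
from h import *
c=snap('side'); cv2.imwrite('pics/s2.png',cv2.resize(c['img'][100:240,260:420,::-1],None,fx=4,fy=4,interpolation=cv2.INTER_CUBIC))
J=lambda x,y,z:np.array([.6605+x*.9863-y*.1652,.221+x*.1652+y*.9863,z])
for q in((-.02,-.075,.081),(-.03,-.075,.035),(-.07,0.,.017),(.101,0,.054),(-.0293,-.075,.0388)): 
    p=proj(c,J(*q)); print(q,p.round(1),((p-[260,100])*4).round())
E
```

```text
(-0.02, -0.075, 0.081) [343.  173.3] [332. 293.]
(-0.03, -0.075, 0.035) [339.5 187.3] [318. 349.]
(-0.07, 0.0, 0.017) [315.  181.6] [220. 327.]
(0.101, 0, 0.054) [365.7 155.7] [423. 223.]
(-0.0293, -0.075, 0.0388) [339.7 186.1] [319. 345.]
```

View pics/s2.png

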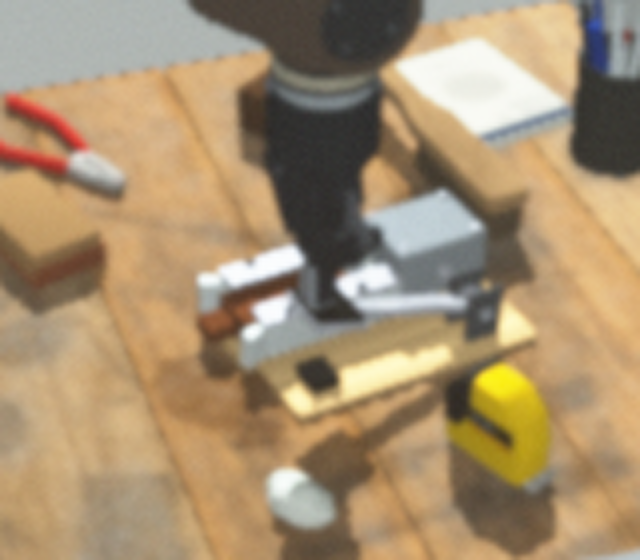

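The side crop shows the tip at about (322,302), where the reported TCP should project to (319,345). The pedal has barely moved. I'll check in the top view whether this offset is in height or sideways.

```bash
python3 - <<'E'
from h import *
c=snap('top'); cv2.imwrite('pics/t2.png',cv2.resize(c['img'][85:235,220:380,::-1],None,fx=4,fy=4,interpolation=cv2.INTER_CUBIC))
J=lambda x,y,z:np.array([.6605+x*.9863-y*.1652,.221+x*.1652+y*.9863,z])
for z in(.0388,.08,.115,.2): print(z,((proj(c,J(-.0293,-.075,z))-[220,85])*4).round())
E
```

```text
0.0388 [317. 349.]
0.08 [313. 339.]
0.115 [309. 329.]
0.2 [299. 303.]
```

View pics/t2.png

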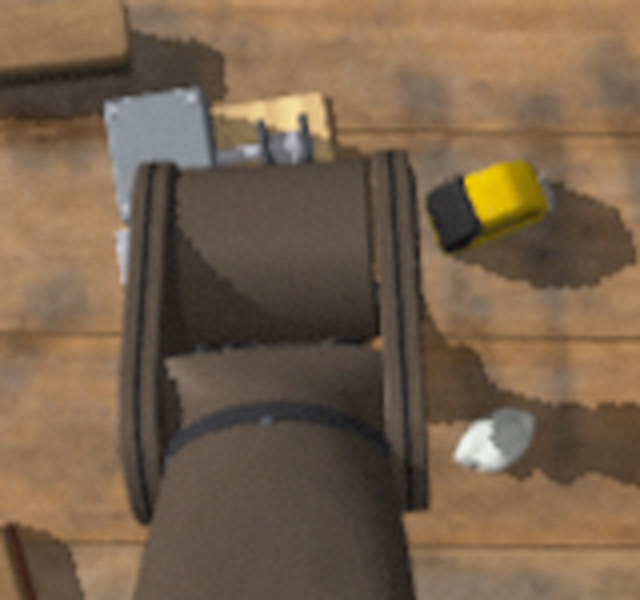

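The arm hides the fingers from above, but its sideways position agrees with the report. The pedal is only a little down at about 3 N, so the tip really is on the tread, seemingly about 35 mm higher than reported. I'll press on in small steps, watching the force and the pedal.

Call:
send_rows(series=[[[0,0,0.5,0,0,0,-1],[0,0,0.5,0,0,0,-1],[0,0,0,0,0,0,-1]]])

```text
time: 4.22
eef_pos: [0.6438, 0.1422, 0.0286]
tcp_rot: [-0.083, 0.997, -0.0, -0.0]
contact_force: [-1.1, -0.3, 4.5]
opening: -0.002
finger_force: 1.9
```

```bash
python3 d.py; python3 - <<'E'
from h import *
c=snap('side'); cv2.imwrite('pics/s3.png',cv2.resize(c['img'][130:220,290:400,::-1],None,fx=6,fy=6,interpolation=cv2.INTER_CUBIC))
E
```

```text
t 4.22 jig pos [-29.5 -75.   28.6] open -0.002 F [-1.1 -0.3  4.5] ff 1.9 j6 [ 0.06 -1.67]
tool rot rel jig [[-1.0, -0.0, 0.0], [-0.0, 1.0, -0.0], [-0.0, -0.0, -1.0]]
```

Call:
send_rows(series=[[[0,0,0.8,0,0,0,-1],[0,0,0.8,0,0,0,-1],[0,0,0.8,0,0,0,-1],[0,0,0.4,0,0,0,-1],[0,0,0,0,0,0,-1]]])

```text
time: 4.9
eef_pos: [0.6428, 0.142, 0.0009]
tcp_rot: [-0.083, 0.997, -0.0, -0.002]
contact_force: [-4.2, -1.8, 7.0]
opening: 0.001
finger_force: 3.4
```

```bash
python3 d.py
```

```text
t 4.9 jig pos [-30.5 -75.    0.9] open 0.001 F [-4.2 -1.8  7. ] ff 3.4 j6 [ 0.06 -1.67]
tool rot rel jig [[-1.0, -0.0, 0.004], [-0.0, 1.0, -0.0], [-0.004, -0.0, -1.0]]
```

Call:
send_rows(series=[[[0,0,0.4,0,0,0,-1],[0,0,0.3,0,0,0,-1],[0,0,0,0,0,0,-1]]])

```text
time: 5.28
eef_pos: [0.643, 0.1421, -0.005]
tcp_rot: [-0.083, 0.997, -0.0, -0.002]
contact_force: [-6.4, -0.3, 9.2]
opening: -0.003
finger_force: 5.2
```

```bash
python3 d.py; python3 - <<'E'
from h import *
c=snap('side'); cv2.imwrite('pics/s4.png',cv2.resize(c['img'][130:220,290:400,::-1],None,fx=6,fy=6,interpolation=cv2.INTER_CUBIC))
J=lambda x,y,z:np.array([.6605+x*.9863-y*.1652,.221+x*.1652+y*.9863,z])
for q in((-.142,0,.017),(-.03,-.075,.035)):print(((proj(c,J(*q))-[290,130])*6).round())
E
```

```text
t 5.28 jig pos [-30.3 -74.9  -5. ] open -0.003 F [-6.4 -0.3  9.2] ff 5.2 j6 [ 0.06 -1.67]
tool rot rel jig [[-1.0, -0.001, 0.003], [-0.001, 1.0, -0.0], [-0.003, -0.0, -1.0]]
[ 16. 353.]
[297. 344.]
```

View pics/s4.png

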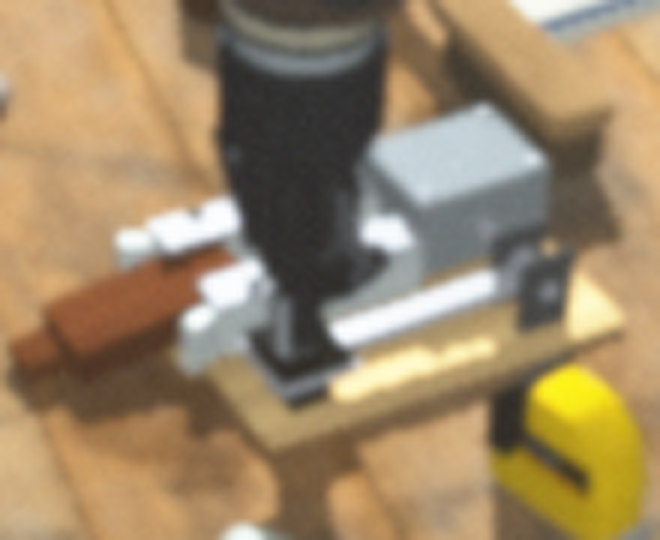

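The crop shows the tread on its stop block at about (300,355). The tenon end is at (18,353), against (16,353) expected for full ejection. The reported z (-5 mm) is thus about 40 mm below the real fingertip (35 mm). A firm press will confirm the stop, then I'll let the pedal up.

Call:
send_rows(series=[[[0,0,0.4,0,0,0,-1],[0,0,0.4,0,0,0,-1],[0,0,0,0,0,0,-1],[0,0,0,0,0,0,-1]]])

```text
time: 5.82
eef_pos: [0.643, 0.1421, -0.0064]
tcp_rot: [-0.084, 0.996, -0.001, -0.003]
contact_force: [-20.3, -3.4, 37.6]
opening: -0.001
finger_force: 18.8
```

```bash
python3 d.py
```

```text
t 5.83 jig pos [-30.3 -75.   -6.4] open -0.001 F [-20.3  -3.4  37.6] ff 18.8 j6 [ 0.06 -1.67]
tool rot rel jig [[-1.0, -0.001, 0.007], [-0.001, 1.0, -0.001], [-0.007, -0.001, -1.0]]
```

The force jump to 37 N confirms the stop. Lift off, then move over the exposed part of the blank and open.

Call:
send_rows(series=[[[0,0,-1,0,0,0,-1],[0,0,-1,0,0,0,-1],[0,0,-1,0,0,0,-1],[0,0,-1.5,0,0,0,-1],[0,0,-2,0,0,0,-1],[0,0,-3.5,0,0,0,-1],[2,2.5,-1,0,0,0,0.5],[2.5,2.5,0,0,0,0,1],[2,2.5,0,0,0,0,1],[0,0,0,0,0,0,1]]])

```text
time: 7.08
eef_pos: [0.5646, 0.2064, 0.0953]
tcp_rot: [-0.084, 0.996, -0.0, -0.002]
contact_force: [0.2, -0.8, -0.1]
opening: 0.845
finger_force: 0.0
```

```bash
python3 d.py -95 0 50; python3 - <<'E'
from h import *
c=snap('side'); cv2.imwrite('pics/s5.png',cv2.resize(c['img'][90:220,270:400,::-1],None,fx=4.5,fy=4.5,interpolation=cv2.INTER_CUBIC))
E
```

```text
t 7.08 jig pos [-97.    1.5  95.3] open 0.845 F [ 0.2 -0.8 -0.1] ff 0.0 j6 [ 0.18 -1.56]
tool rot rel jig [[-1.0, -0.003, 0.004], [-0.003, 1.0, -0.0], [-0.004, -0.0, -1.0]]
delta cm [-0.21 -0.15  4.53]
```

View pics/s5.png

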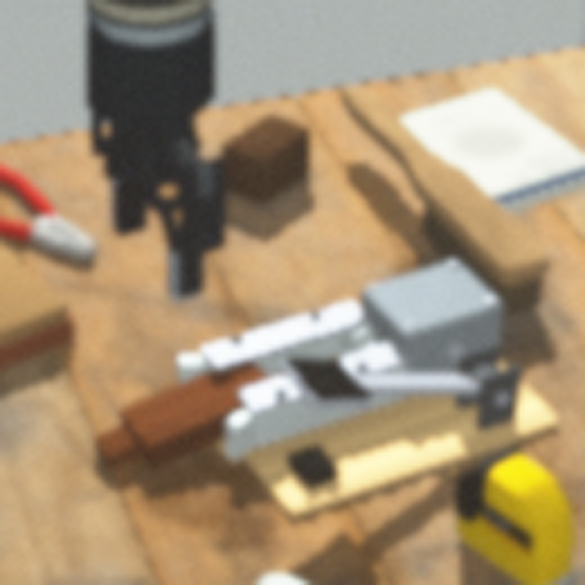

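The pedal is up and the pusher back, and the blank stays out (tenon (115,445), body to about (265,385)). The open fingertips are at (185,295) and (128,230). I'll solve their height from these pixels.

```bash
python3 - <<'E'
from h import *
c=snap('side')
J=lambda x,y,z:np.array([.6605+x*.9863-y*.1652,.221+x*.1652+y*.9863,z])
from scipy.optimize import fsolve
for (U,V,y) in((185,295,-.041),(128,230,.044)):
    px=np.array([U/4.5+270,V/4.5+90])
    print(y,fsolve(lambda q:proj(c,J(q[0],y,q[1]))-px,[-.097,.12]).round(4))
t=snap('top');i=t['img'].astype(int)
mk=((i[...,0]>i[...,2]*2.2)&(i[...,0]<125)&(i[...,0]-i[...,1]>25)).astype(np.uint8)
E
```

```text
-0.041 [-0.1003  0.1461]
0.044 [-0.0982  0.1414]
```

Call:
send_rows(series=[[[-0.2,-0.15,2.5,0,0,0,1],[0,0,3,0,0,0,1],[0,0,3,0,0,0,1],[0,0,2,0,0,0,1],[0,0,1,0,0,0,1],[0,0,0.8,0,0,0,1],[0,0,0.5,0,0,0,1],[0,0,0,0,0,0,1]]])

```text
time: 8.22
eef_pos: [0.5699, 0.2044, -0.0317]
tcp_rot: [-0.083, 0.997, 0.0, 0.0]
contact_force: [-0.3, -0.6, 0.4]
opening: 0.999
finger_force: 0.0
```

```bash
python3 d.py -95 0 -38
```

```text
t 8.22 jig pos [-92.1  -1.4 -31.7] open 0.999 F [-0.3 -0.6  0.4] ff 0.0 j6 [ 0.18 -1.56]
tool rot rel jig [[-1.0, -0.0, -0.0], [-0.0, 1.0, -0.0], [0.0, -0.0, -1.0]]
delta cm [0.29 0.14 0.63]
```

Call:
send_rows(series=[[[0.2,0.1,0.3,0,0,0,1],[0,0,0.2,0,0,0,0.4],[0,0,0,0,0,0,0],[0,0,0,0,0,0,-0.4],[0,0,0,0,0,0,-1],[0,0,0,0,0,0,-1],[0,0,0,0,0,0,-1]]], force=50)

```text
time: 9.1
eef_pos: [0.568, 0.2051, -0.0366]
tcp_rot: [-0.083, 0.997, 0.0, 0.0]
contact_force: [-1.1, 0.6, 2.4]
opening: 0.509
finger_force: 50.6
```

```bash
python3 d.py -200 0 -30; python3 - <<'E'
from h import *
c=snap('side'); cv2.imwrite('pics/s6.png',cv2.resize(c['img'][110:220,250:400,::-1],None,fx=5,fy=5,interpolation=cv2.INTER_CUBIC))
E
```

```text
t 9.1 jig pos [-93.9  -0.4 -36.6] open 0.509 F [-1.1  0.6  2.4] ff 50.6 j6 [ 0.18 -1.56]
tool rot rel jig [[-1.0, -0.0, -0.001], [-0.0, 1.0, 0.0], [0.001, 0.0, -1.0]]
delta cm [10.61  0.04 -0.67]
```

View pics/s6.png

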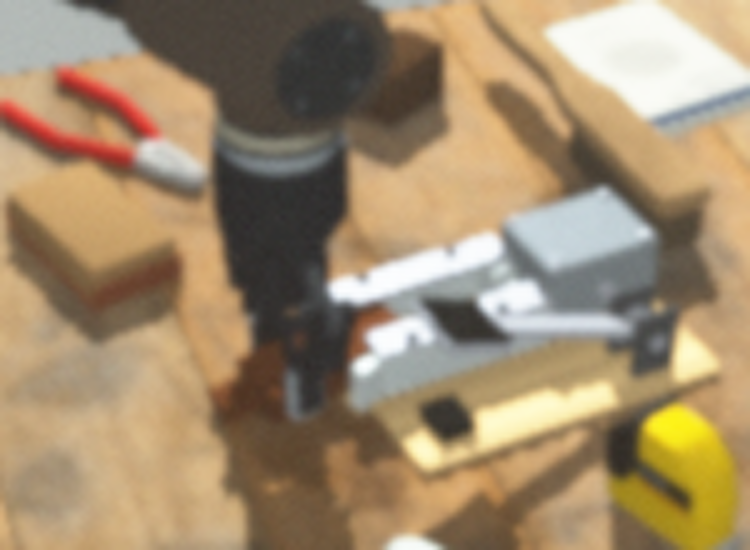

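The crop shows the fingers round the body just outside the mouth (near tip at (300,410)). Opening 0.509 is 43 mm, so it holds the 44 mm body. Draw it straight out, then lift.

Call:
send_rows(series=[[[1,0,0,0,0,0,-1],[1.5,0,0,0,0,0,-1],[2,0,0,0,0,0,-1],[2,0,0,0,0,0,-1],[2,0,0,0,0,0,-1],[2,0,-0.5,0,0,0,-1],[0,0,-1.5,0,0,0,-1],[0,0,-1.5,0,0,0,-1],[0,0,0,0,0,0,-1]]])

```text
time: 10.28
eef_pos: [0.4666, 0.188, 0.0004]
tcp_rot: [-0.083, 0.997, 0.0, 0.003]
contact_force: [-0.2, -0.1, -0.4]
opening: 0.508
finger_force: 50.4
```

Call:
send_rows(series=[[[0,0,0,0,0,0.18,-1],[0,0,0,0,0,0.18,-1],[0,0,0,0,0,0.18,-1],[0,0,0,0,0,0.18,-1],[0,0,0,0,0,0.18,-1],[0,0,0,0,0,0.18,-1],[0,0,0,0,0,0.18,-1],[0,0,0,0,0,0.18,-1],[0,0,0,0,0,0.18,-1],[0,0,0,0,0,0.18,-1]]])

```text
time: 11.52
eef_pos: [0.4645, 0.1876, -0.0021]
tcp_rot: [0.731, 0.682, 0.0, 0.0]
contact_force: [0.4, 0.5, -1.0]
opening: 0.507
finger_force: 50.6
```

Call:
send_rows(series=[[[0,0,0,0,0,0.18,-1],[0,0,0,0,0,0.18,-1],[0,0,0,0,0,0.18,-1],[0,0,0,0,0,0.18,-1],[0,0,0,0,0,0.18,-1],[0,0,0,0,0,0.18,-1],[0,0,0,0,0,0.18,-1],[0,0,0,0,0,0.08,-1],[0,0,0,0,0,0,-1],[0,0,0,0,0,0,-1]]])

```text
time: 12.78
eef_pos: [0.4642, 0.1876, -0.002]
tcp_rot: [0.996, 0.084, 0.0, 0.0]
contact_force: [0.4, -0.1, -0.1]
opening: 0.508
finger_force: 50.5
```

```bash
python3 d.py -200 0 -38; cat > bl.py <<'E'
import sys
from h import *
def J(p,o=np.array([.6605,.221]),a=.166):
    q=np.array(p)[...,:2]-o;c,s=np.cos(a),np.sin(a);return np.stack([q[...,0]*c+q[...,1]*s,-q[...,0]*s+q[...,1]*c],-1)*1e3
def show(name,z,x0,x1,y0=-45,y1=45):
    c=snap(name);i=c['img'].astype(int)
    m=((i[...,0]>i[...,2]*2.2)&(i[...,0]<150)&(i[...,0]-i[...,1]>28)).astype(np.uint8)
    V,U=np.nonzero(m)
    q=J(np.array([ray(c,u,v,z)[:2] for u,v in zip(U,V)]))
    k=(q[:,0]>x0)&(q[:,0]<x1)&(q[:,1]>y0)&(q[:,1]<y1);mm=np.zeros_like(m);mm[V[k],U[k]]=1
    n,l,s,_=cv2.connectedComponentsWithStats(mm)
    for j in range(1,n):
        if s[j,4]<15: continue
        v,u=np.nonzero(l==j);p=J(np.array([ray(c,a,b,z)[:2] for a,b in zip(u,v)]))
        w,E=np.linalg.eigh(np.cov(p.T));e=E[:,1]*np.sign(E[0,1])
        print(name,s[j,4],'mean',p.mean(0).round(1),'x',p[:,0].min().round(1),p[:,0].max().round(1),'y',p[:,1].min().round(1),p[:,1].max().round(1),'ang',np.arctan2(e[1],e[0]).round(3))
    return c
if __name__=='__main__': show(sys.argv[1],*map(float,sys.argv[2:]))
E
python3 bl.py side .05 -330 -80 -80 80; python3 bl.py top .06 -330 -80 -80 80
```

```text
t 12.78 jig pos [-199.1   -0.5   -2. ] open 0.508 F [ 0.4 -0.1 -0.1] ff 50.5 j6 [0.18 1.58]
tool rot rel jig [[1.0, 0.003, 0.0], [0.003, -1.0, 0.0], [0.0, -0.0, -1.0]]
delta cm [-0.09 -0.05  3.6 ]
side 15 mean [-164.6   -6.9] x -171.9 -158.3 y -13.5 4.3 ang 1.118
side 130 mean [-244.     0.3] x -270.6 -208.3 y -26.7 33.9 ang -0.036
top 19 mean [-124.9  -53.9] x -134.4 -116.7 y -60.8 -47.2 ang -0.489
top 22 mean [-158.4   -1.3] x -161.2 -155.7 y -12.1 9.3 ang 1.539
top 50 mean [-267.2    6.7] x -272.5 -262.2 y -6.0 18.9 ang -1.506
```

Call:
send_rows(series=[[[0,0,1.5,0,0,0,-1],[0,0,1.2,0,0,0,-1],[0,0,0.6,0,0,0,-1],[0,0,0.3,0,0,0,-1],[0,0,0,0,0,0,-1],[0,0,0,0,0,0,-1]]])

```text
time: 13.62
eef_pos: [0.4635, 0.1876, -0.037]
tcp_rot: [0.996, 0.084, -0.001, 0.0]
contact_force: [-5.1, -1.5, 11.0]
opening: 0.509
finger_force: 51.5
```

```bash
python3 d.py -200 0 -40
```

```text
t 13.62 jig pos [-199.8   -0.4  -37. ] open 0.509 F [-5.1 -1.5 11. ] ff 51.5 j6 [0.18 1.58]
tool rot rel jig [[1.0, 0.002, -0.003], [0.002, -1.0, 0.0], [-0.003, -0.0, -1.0]]
delta cm [-0.02 -0.04  0.3 ]
```

Call:
send_rows(series=[[[0,0,-0.3,0,0,0,-0.2],[0,0,0,0,0,0,0.2],[0,0,0,0,0,0,0.6],[0,0,0,0,0,0,1],[0,0,0,0,0,0,1],[0,0,0,0,0,0,1]]])

```text
time: 14.38
eef_pos: [0.464, 0.1876, -0.035]
tcp_rot: [0.996, 0.084, -0.0, 0.0]
contact_force: [-0.1, 0.0, 0.1]
opening: 1.001
finger_force: 0.0
```

Call:
send_rows(series=[[[-1,0,0,0,0,0,1],[-1.5,0,0,0,0,0,1],[-1.5,0,0,0,0,0,1],[-1.2,0,0,0,0,0,1],[-0.5,0,0,0,0,0,1],[0,0,0,0,0,0,1]]])

```text
time: 15.12
eef_pos: [0.4077, 0.1781, -0.0348]
tcp_rot: [0.996, 0.084, 0.0, -0.0]
contact_force: [0.6, 0.0, 0.4]
opening: 1.003
finger_force: 0.0
```

```bash
python3 d.py -256 0 -36; python3 bl.py side .022 -330 -80 -80 80; python3 bl.py top .022 -330 -80 -80 80
```

```text
t 15.12 jig pos [-256.4   -0.6  -34.8] open 1.003 F [0.6 0.  0.4] ff 0.0 j6 [0.18 1.59]
tool rot rel jig [[1.0, 0.002, 0.0], [0.002, -1.0, -0.0], [0.0, 0.0, -1.0]]
delta cm [ 0.04 -0.06  0.12]
side 118 mean [-199.3  -20.4] x -235.9 -161.9 y -39.6 14.8 ang 0.31
side 40 mean [-267.2   -6.2] x -276.4 -257.0 y -31.0 13.8 ang 1.258
top 15 mean [-103.9  -76.1] x -113.3 -96.5 y -79.9 -68.0 ang 0.526
top 20 mean [-121.   -53.1] x -129.8 -114.3 y -61.0 -44.5 ang 0.655
top 436 mean [-198.3   -1.9] x -235.6 -156.2 y -23.0 20.3 ang 0.108
```

The blank lies flat with its tenon toward the jig: tenon end about x=-155, plain end about -275, lateral centre within 1.5 mm of the channel line. Regrip near the plain end, lift 9 mm, and advance.

Call:
send_rows(series=[[[0,0,0,0,0,0,0.3],[0,0,0,0,0,0,-0.3],[0,0,0,0,0,0,-1],[0,0,0,0,0,0,-1],[0,0,0,0,0,0,-1],[0,0,-0.9,0,0,0,-1],[0,0,0,0,0,0,-1],[0,0,0,0,0,0,-1]]], force=70)

```text
time: 16.23
eef_pos: [0.4074, 0.178, -0.0261]
tcp_rot: [0.996, 0.084, -0.0, 0.0]
contact_force: [0.6, 1.0, -0.8]
opening: 0.496
finger_force: 72.4
```

Call:
send_rows(series=[[[1,0,0,0,0,0,-1],[2,0,0,0,0,0,-1],[2,0,0,0,0,0,-1],[1,0,0,0,0,0,-1],[0,0,0,0,0,0,-1],[0,0,0,0,0,0,-1]]])

```text
time: 16.98
eef_pos: [0.466, 0.188, -0.0264]
tcp_rot: [0.996, 0.084, -0.001, 0.0]
contact_force: [0.1, 0.5, -0.1]
opening: 0.496
finger_force: 72.4
```

```bash
python3 d.py -86 0.3 -26; python3 bl.py top .03 -330 -60 -80 80; python3 - <<'E'
# side: lower near edge of blank vs expected, from reddish mask columns
from h import *
c=snap('side');i=c['img'].astype(int)
J=lambda x,y,z:np.array([.6605+x*.9863-y*.1652,.221+x*.1652+y*.9863,z])
for nm,q in(('tenon top near',(-.095,-.012,.026)),('tenon bot near',(-.095,-.012,.014)),('body top near',(-.119,-.022,.031)),('body bot near',(-.119,-.022,.009)),('body bot near mid',(-.16,-.022,.009)),('top mid',(-.16,-.022,.031))):
    u,v=proj(c,J(*q)).round().astype(int); print(nm,u,v)
    print([tuple(i[y,u].tolist()) for y in range(v-3,v+4)])
E
```

```text
t 16.98 jig pos [-197.3   -0.5  -26.4] open 0.496 F [ 0.1  0.5 -0.1] ff 72.4 j6 [0.18 1.58]
tool rot rel jig [[1.0, 0.002, -0.002], [0.002, -1.0, 0.0], [-0.002, -0.0, -1.0]]
delta cm [11.13 -0.05 -0.06]
top 359 mean [-131.1   -0.3] x -158.3 -96.8 y -22.1 21.7 ang -0.036
tenon top near 309 184
[(186, 148, 103), (190, 150, 104), (187, 144, 98), (181, 140, 96), (174, 136, 94), (166, 130, 91), (167, 133, 94)]
tenon bot near 309 187
[(181, 140, 96), (174, 136, 94), (166, 130, 91), (167, 133, 94), (172, 138, 101), (178, 144, 106), (181, 146, 106)]
body top near 303 187
[(145, 89, 55), (139, 87, 55), (116, 73, 49), (98, 63, 43), (106, 74, 50), (129, 94, 63), (132, 97, 65)]
body bot near 303 193
[(132, 97, 65), (112, 84, 57), (97, 73, 51), (93, 69, 49), (97, 76, 55), (96, 76, 54), (96, 76, 53)]
body bot near mid 290 197
[(89, 60, 39), (89, 60, 40), (91, 64, 42), (98, 74, 52), (103, 83, 59), (106, 89, 65), (105, 89, 66)]
top mid 290 191
[(159, 97, 61), (157, 95, 58), (151, 93, 58), (129, 81, 51), (103, 66, 44), (90, 59, 42), (89, 60, 39)]
```

Call:
send_rows(series=[[[1.5,-0.05,0,0,0,0,-1],[1.5,0,0,0,0,0,-1],[1.5,0,0,0,0,0,-1],[1,0,0,0,0,0,-1],[0.6,0,0,0,0,0,-1],[0,0,0,0,0,0,-1]]])

```text
time: 17.82
eef_pos: [0.5273, 0.1988, -0.0261]
tcp_rot: [0.996, 0.084, -0.0, 0.0]
contact_force: [-0.1, 0.1, -1.0]
opening: 0.498
finger_force: 72.4
```

Call:
send_rows(series=[[[0.5,0,0,0,0,0,-1],[0.5,0,0,0,0,0,-1],[0.5,0,0,0,0,0,-1],[0,0,0,0,0,0,-1]]])

```text
time: 18.32
eef_pos: [0.5423, 0.2013, -0.0258]
tcp_rot: [0.996, 0.084, 0.0, -0.0]
contact_force: [-0.2, 1.0, 0.0]
opening: 0.5
finger_force: 72.4
```

```bash
python3 d.py -86 0 -26; python3 bl.py top .03 -330 60 -80 80
```

```text
t 18.32 jig pos [-1.198e+02  1.000e-01 -2.580e+01] open 0.5 F [-0.2  1.   0. ] ff 72.4 j6 [0.18 1.58]
tool rot rel jig [[1.0, 0.002, 0.0], [0.002, -1.0, -0.0], [0.0, 0.0, -1.0]]
delta cm [3.38 0.02 0.02]
top 84 mean [-39.3  -3.5] x -54.0 -20.8 y -12.6 7.3 ang -0.136
```

Entry is free: the body front is under the lips with no force. Continue to x about -88 and check the force.

Call:
send_rows(series=[[[0.8,0,0,0,0,0,-1],[0.8,0,0,0,0,0,-1],[0.8,0,0,0,0,0,-1],[0.7,0,0,0,0,0,-1],[0,0,0,0,0,0,-1],[0,0,0,0,0,0,-1]]])

```text
time: 19.12
eef_pos: [0.5721, 0.2064, -0.0262]
tcp_rot: [0.996, 0.084, -0.0, 0.0]
contact_force: [0.6, -0.7, -1.1]
opening: 0.499
finger_force: 72.4
```

```bash
python3 d.py -86 0 -26; python3 bl.py top .03 -330 60 -80 80
```

```text
t 19.12 jig pos [-89.6   0.2 -26.2] open 0.499 F [ 0.6 -0.7 -1.1] ff 72.4 j6 [0.18 1.58]
tool rot rel jig [[1.0, 0.002, -0.001], [0.002, -1.0, 0.0], [-0.001, -0.0, -1.0]]
delta cm [ 0.36  0.02 -0.02]
top 44 mean [-2.  -5.2] x -12.5 9.3 y -11.2 1.0 ang -0.017
```

Call:
send_rows(series=[[[0,0,0.2,0,0,0,-1],[0,0,0,0,0,0,-0.2],[0,0,0,0,0,0,0.2],[0,0,0,0,0,0,0.6],[0,0,0,0,0,0,1],[0,0,0,0,0,0,1],[0,0,-2,0,0,0,1],[0,0,-3,0,0,0,1],[0,0,-1,0,0,0,1],[-2,0,0,0,0,0,0.5]]])

```text
time: 20.42
eef_pos: [0.5549, 0.2034, 0.0346]
tcp_rot: [0.996, 0.084, 0.003, -0.0]
contact_force: [-0.0, -0.6, -0.4]
opening: 0.814
finger_force: 0.0
```

Call:
send_rows(series=[[[-2,0,0,0,0,0,-0.5],[-1,0,0,0,0,0,-1],[0,0,0,0,0,0,-1],[0,0,0,0,0,0,-1],[0,0,0,0,0,0,-1],[0,0,0,0,0,0,-1]]])

```text
time: 21.18
eef_pos: [0.5235, 0.1981, 0.032]
tcp_rot: [0.996, 0.084, 0.0, -0.0]
contact_force: [-0.3, 0.0, -0.7]
opening: 0.001
finger_force: 0.0
```

```bash
python3 d.py -140 0 -27; python3 bl.py top .03 -330 60 -80 80;  python3 bl.py side .028 -130 60 -40 40
```

```text
t 21.18 jig pos [-1.389e+02  1.000e-01  3.200e+01] open 0.001 F [-0.3  0.  -0.7] ff 0.0 j6 [0.18 1.58]
tool rot rel jig [[1.0, 0.002, 0.0], [0.002, -1.0, -0.0], [0.0, 0.0, -1.0]]
delta cm [-0.11  0.01  5.9 ]
top 263 mean [-41.7  -2. ] x -72.1 8.9 y -22.0 20.9 ang -0.127
side 15 mean [-53.6   8.4] x -62.1 -41.6 y 1.7 15.6 ang -0.35
side 50 mean [-95.7 -14.4] x -112.2 -64.5 y -25.2 13.1 ang -0.507
```

The plain end is at about -110, with the blank resting in the jig. Lower the shut fingers behind it and push.

Call:
send_rows(series=[[[0,0,2,0,0,0,-1],[0,0,2,0,0,0,-1],[0,0,1.7,0,0,0,-1],[1,0,0,0,0,0,-1],[0.8,0,0,0,0,0,-1],[0.8,0,0,0,0,0,-1],[0.8,0,0,0,0,0,-1],[0.6,0,0,0,0,0,-1],[0.5,0,0,0,0,0,-1],[0,0,0,0,0,0,-1]]])

```text
time: 22.52
eef_pos: [0.568, 0.2057, -0.0249]
tcp_rot: [0.996, 0.084, 0.0, -0.0]
contact_force: [0.5, 0.7, 0.0]
opening: 0.004
finger_force: 0.0
```

```bash
python3 d.py -85 0 -26; python3 bl.py top .03 -330 60 -80 80
```

```text
t 22.52 jig pos [-93.8   0.2 -24.9] open 0.004 F [0.5 0.7 0. ] ff 0.0 j6 [0.18 1.58]
tool rot rel jig [[1.0, 0.002, 0.001], [0.002, -1.0, 0.0], [0.001, -0.0, -1.0]]
delta cm [0.88 0.02 0.11]
top 122 mean [ 5.1 -4. ] x -18.7 33.8 y -11.6 10.1 ang -0.07
```

Call:
send_rows(series=[[[0.4,0,0,0,0,0,-1],[0.3,0,0,0,0,0,-1],[0.2,0,0,0,0,0,-1],[0,0,0,0,0,0,-1]]])

```text
time: 23.08
eef_pos: [0.5766, 0.2071, -0.0249]
tcp_rot: [0.996, 0.084, 0.0, -0.0]
contact_force: [-0.0, 0.7, 0.3]
opening: 0.001
finger_force: 0.0
```

```bash
python3 d.py -85 0 -26; python3 bl.py top .03 -330 60 -80 80
```

```text
t 23.07 jig pos [-85.    0.2 -24.9] open 0.001 F [-0.   0.7  0.3] ff 0.0 j6 [0.18 1.58]
tool rot rel jig [[1.0, 0.002, 0.0], [0.002, -1.0, 0.0], [0.0, -0.0, -1.0]]
delta cm [0.   0.02 0.11]
top 106 mean [14.5 -4.2] x -6.3 41.3 y -11.5 6.8 ang -0.116
```

Call:
send_rows(series=[[[0.2,0,0,0,0,0,-1],[0.2,0,0,0,0,0,-1],[0,0,0,0,0,0,-1]]])

```text
time: 23.5
eef_pos: [0.5794, 0.2077, -0.0251]
tcp_rot: [0.996, 0.084, -0.001, 0.0]
contact_force: [-3.3, -1.1, 2.6]
opening: 0.001
finger_force: 1.9
```

Call:
send_rows(series=[[[0.2,0,0,0,0,0,-1],[0,0,0,0,0,0,-1]]])

```text
time: 23.75
eef_pos: [0.5792, 0.2076, -0.0254]
tcp_rot: [0.996, 0.084, -0.004, 0.0]
contact_force: [-8.3, -1.7, 7.3]
opening: -0.002
finger_force: 4.4
```

```bash
python3 d.py -80 0 -26; python3 bl.py top .03 -330 60 -80 80
```

```text
t 23.75 jig pos [-82.4   0.3 -25.4] open -0.002 F [-8.3 -1.7  7.3] ff 4.4 j6 [0.18 1.58]
tool rot rel jig [[1.0, 0.002, -0.008], [0.002, -1.0, 0.0], [-0.008, -0.0, -1.0]]
delta cm [0.24 0.03 0.06]
top 96 mean [19.  -4.4] x 0.3 43.8 y -11.7 6.2 ang -0.141
```

Call:
send_rows(series=[[[0.3,0,0,0,0,0,-1],[0.3,0,0,0,0,0,-1],[0,0,0,0,0,0,-1],[0,0,0,0,0,0,-1]]])

```text
time: 24.3
eef_pos: [0.5785, 0.2077, -0.0266]
tcp_rot: [0.996, 0.084, -0.012, 0.001]
contact_force: [-21.1, -4.5, 14.4]
opening: -0.002
finger_force: 11.2
```

```bash
python3 d.py -80 0 -26; python3 bl.py top .023 -330 60 -80 80; python3 - <<'E'
import bl,cv2
from h import *
c=snap('top'); old=cv2.imread('pics/top0.png')[:,:,::-1].copy()
bl.snap=lambda n:{**c,'img':old}
bl.show('top',.028,-100,60)
# profile along slot centre: brightness of old/new vs jig x
O=np.array([.6605,.221]);e=np.array([.9863,.1652])
for x in range(26,62,3):
    for im,z in((old,.028),(c['img'],.023)):
        n=np.array([-.1652,.9863]); u,v=proj(c,[*(O+e*x/1e3-n*.003),z]); print(x,cv2.getRectSubPix(im,(1,1),(float(u),float(v)))[0,0].tolist(),end=' ')
    print()
E
```

```text
t 24.3 jig pos [-83.    0.4 -26.6] open -0.002 F [-21.1  -4.5  14.4] ff 11.2 j6 [0.18 1.58]
tool rot rel jig [[1.0, 0.003, -0.024], [0.003, -1.0, 0.001], [-0.024, -0.001, -1.0]]
delta cm [ 0.3   0.04 -0.07]
top 82 mean [23.5 -3.8] x 6.6 45.4 y -10.9 6.3 ang -0.19
top 289 mean [-12.9  -2.8] x -73.0 44.6 y -11.4 12.9 ang -0.032
26 [96, 57, 35] 26 [88, 51, 34] 
29 [95, 56, 31] 29 [88, 53, 33] 
32 [96, 57, 32] 32 [91, 54, 32] 
35 [97, 58, 33] 35 [94, 57, 34] 
38 [97, 57, 34] 38 [93, 56, 36] 
41 [97, 57, 31] 41 [80, 47, 30] 
44 [93, 58, 39] 44 [76, 46, 29] 
47 [91, 75, 68] 47 [81, 61, 53] 
50 [102, 99, 103] 50 [104, 102, 105] 
53 [106, 106, 112] 53 [126, 127, 132] 
56 [104, 106, 111] 56 [122, 122, 128] 
59 [102, 102, 108] 59 [120, 118, 124]
```

The tenon's end now lies at x=46 to 47, matching where the plain end sat on the stops at the start, and 21 N moves it no further. Back off, rise, and check.

Call:
send_rows(series=[[[-0.5,0,0,0,0,0,-1],[-0.5,0,0,0,0,0,-1],[-1,0,0,0,0,0,-1],[-3,0,0,0,0,0,-1],[0,0,-3,0,0,0,-1],[0,0,-4,0,0,0,-1],[-2,-4,-4,0,0,0,-1],[0,-5,-3,0,0,0,-1],[0,-6,0,0,0,0,-1],[0,-6,0,0,0,0,-1]]])

```text
time: 25.65
eef_pos: [0.4846, 0.4065, 0.1167]
tcp_rot: [0.997, 0.084, 0.002, -0.001]
contact_force: [0.9, 0.9, -0.2]
opening: 0.001
finger_force: 0.0
```

Call:
send_rows(series=[[[0,-6,0,0,0,0,-1],[0,-4,0,0,0,0,-1],[0,0,0,0,0,0,-1],[0,0,0,0,0,0,-1]]])

```text
time: 26.15
eef_pos: [0.4675, 0.5026, 0.1149]
tcp_rot: [0.996, 0.084, 0.0, 0.0]
contact_force: [-0.1, -0.2, -0.0]
opening: 0.002
finger_force: 0.0
```

```bash
python3 d.py; python3 bl.py top .028 -110 60; python3 - <<'E'
from h import *
for n in('top','side'):
    c=snap(n);a=c['img'];b=cv2.imread(f'pics/{n}0.png')[:,:,::-1]
    d=(cv2.absdiff(cv2.GaussianBlur(a,(5,5),0),cv2.GaussianBlur(b,(5,5),0)).max(2)>30).astype(np.uint8)
    k,l,s,ce=cv2.connectedComponentsWithStats(d)
    print(n,[(s[j].tolist()) for j in range(1,k) if s[j,4]>8])
    if n=='top':
        O=np.array([.6605,.221]);e=np.array([.9863,.1652]);nn=np.array([-.1652,.9863])
        for x in(-62,-66,-69,-72,-75,-78,-81,44,47,50):
            print(x,[cv2.getRectSubPix(a.copy(),(1,1),tuple(map(float,proj(c,[*(O+e*x/1e3+nn*y),.028]))))[0,0].tolist() for y in(-.018,0,.018)])
E
```

```text
t 26.15 jig pos [-143.8  309.6  114.9] open 0.002 F [-0.1 -0.2 -0. ] ff 0.0 j6 [0.67 2.08]
tool rot rel jig [[1.0, 0.002, 0.0], [0.002, -1.0, 0.0], [0.0, -0.0, -1.0]]
top 357 mean [-28.   -2.9] x -72.3 44.3 y -22.4 20.2 ang -0.04
top [[260, 150, 2, 7, 13], [278, 186, 3, 7, 17], [264, 188, 2, 6, 10], [290, 195, 5, 3, 14], [24, 212, 109, 188, 9930], [0, 255, 43, 58, 1287], [231, 261, 216, 75, 6476], [0, 329, 5, 28, 125], [413, 374, 7, 6, 28], [290, 387, 66, 13, 528], [32, 396, 9, 4, 28]]
-62 [[100, 59, 38], [103, 61, 39], [103, 62, 40]]
-66 [[99, 60, 39], [101, 58, 36], [105, 65, 40]]
-69 [[101, 61, 40], [96, 55, 34], [99, 61, 40]]
-72 [[74, 45, 28], [72, 44, 29], [80, 54, 38]]
-75 [[73, 55, 40], [75, 56, 39], [82, 60, 42]]
-78 [[77, 60, 44], [86, 67, 46], [127, 96, 67]]
-81 [[71, 56, 41], [82, 65, 46], [153, 115, 81]]
44 [[172, 172, 180], [58, 37, 28], [122, 122, 126]]
47 [[171, 171, 180], [74, 68, 65], [122, 123, 128]]
50 [[171, 171, 179], [101, 101, 106], [136, 137, 143]]
side [[0, 0, 59, 192, 7726], [67, 0, 198, 102, 6174], [339, 164, 9, 5, 37], [311, 173, 12, 9, 54], [209, 176, 59, 149, 4505], [316, 185, 4, 3, 11], [87, 187, 29, 49, 543], [70, 189, 5, 4, 11], [80, 195, 4, 6, 9], [316, 194, 4, 4, 13], [23, 199, 6, 7, 19], [0, 210, 36, 30, 644], [61, 211, 8, 11, 13], [112, 233, 38, 81, 1553], [83, 244, 15, 9, 53], [203, 293, 17, 76, 528], [108, 322, 12, 16, 98], [162, 323, 8, 7, 37], [17, 333, 25, 35, 524]]
```

```bash
python3 -c "
from plant import ctrl; print(ctrl.sign_off())"
```

```text
the job is handed in; nothing more can be done
None
```

The job is done and handed in at about 26 s: the left jig's pedal went down to its stop and came up again, and the blank was drawn out, turned end for end and pushed home tenon first against the back stop, with the empty jig and the bystanders left alone.

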